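Set the straightedge on the red pair of marks

TASK

On the grey panel blank, set up the straightedge for scribing a line: slide it, flat on the panel and without lifting it, until its yellow edge lies on both red target marks at once, then let go and leave it lying there. The blue marks are for another line; ignore them.

Things in the scene. Friction and masses are not known exactly. Their poses are not given: they have to be found in the camera images.
- straightedge_grip (a point): Grip point of the loose aluminium straightedge, a bar 260 x 40 x 5 mm (about 0.3 kg) flat on the panel. A black grip rail 16 mm thick, 110 long, 45 tall stands along its middle. The point is in the rail, mid-length and mid-width, 30 mm above the bar's underside. Axes: z up, y along the bar, x across it to the yellow edge, 20 mm from the point, which at the start faces away from the robot.
- red_marks_left (a point): Centre of the left red mark: a flat round red sticker, diameter 20 mm, white and black in the middle, on the panel, beyond the straightedge as seen from the robot. The panel is a fixed, smooth and slippery grey sheet 305 x 360 x 3 mm on the bench; its top is at z = 0.003. A blue pair of the same size lies nearer or farther than the red pair and may be covered.
- red_marks_right (a point): Centre of the right red target mark, the same kind of flat sticker, 140 mm from the left one.

How it is judged:
At the end, for the whole second after the job is handed in: The straightedge lies flat on the panel, at rest, and its yellow edge passes within 12 mm of the centre of each red mark, with both marks within the bar's length (x of red_marks_left in the frame of straightedge_grip between 0.008 and 0.032 m and y of red_marks_left in the frame of straightedge_grip between -0.132 and 0.132 m and x of red_marks_right in the frame of straightedge_grip between 0.008 and 0.032 m and y of red_marks_right in the frame of straightedge_grip between -0.132 and 0.132 m and height (world z) of straightedge_grip below 0.039 m and angle between straightedge_grip's own z axis and vertical below 0.1 rad and linear speed of straightedge below 0.02 m/s); the robot touches nothing.
It fails at once if the straightedge is lifted more than 20 mm off the panel (height (world z) of straightedge_grip above 0.053 m).
It also fails if it takes over 32 s, if anything falls off the work surface, if the arm or the gripper's body presses on something with over 40 N, if the wrist force passes 120 N, or if a joint passes its speed limit or range.

ROBOT

A 6-joint arm with a two-finger parallel gripper is mounted at the origin on a cart in front of the work surface, level with it; the furniture and walls round the work are solid. World frame = base frame: x ahead of the robot, y to its left, z up, the work surface at z = 0. Lengths are in m, angles in rad, forces in N, time in s.
With the tool pointing down it reaches from about 0.35 to 0.975 m from the base axis. Payload 7.1 kg.
Tool frame: the origin (TCP) lies at the very end of the fingers, on their centre line; the grasp point (between the pads) lies bot.hold_point_z behind it (bot.hold_point_z is the distance from the TCP to the grasp point, in m); z points along the fingers, y is the direction in which the jaws open and shut (so a half turn about z gives the same grasp; the last joint's range is limited). The gripper opens to 88 mm and grips with 3 to 60 N. Pads are 20 mm wide; open, the fingers measure 115 mm over their backs; the gripper's body (75 mm by 178 mm) begins 61 mm behind the grasp point.
Start: joints at [-1.27, 0.423, 1.63, -0, 1.089, -0.019], TCP at [0.197, -0.593, 0.223] pointing down, gripper open.
Joint ranges: [-3, 3], [-0.9, 2.11], [0.09, 2.58], [-1.31, 4.45], [0.11, 2.69], [-2.54, 2.54]. Speed limits (rad/s): [2.39, 2.39, 3.01, 3.14, 3.14, 3.14].

INTERFACE

Orientations are given as a unit quaternion [w, x, y, z].
In Python, from plant import bot, effector, readout, imaging gives the robot as it stands. The module is installed in compiled form; this text tells all that it offers. Calls block until the motion is done:
- bot.goto(position, orientation): joint-space move of the TCP to a pose.
- bot.servo_line(position, orientation=None, speed=0.15, until_force=None): straight line of the TCP; orientation=None keeps the orientation; speed is the mean speed in m/s. With until_force (N) it stops when the force on the tool has changed by that much, and returns True; else False.
- bot.move_j(angles): joint-space move.
- effector.gripper_to(opening, grasp_force=None): opening from 0.0 (shut) to 1.0 (fully open); grasp_force is the grip in N (None keeps the last); returns when the fingers have stopped.
- bot.dwell(seconds).
- bot.inverse_kinematics(position, orientation): joint angles nearest the present ones, or None.
- readout.sense(): the state.
- imaging.grab_frame(name): name is "scene" or "top"; returns a dict with "frame" (400x640x3 uint8, red, green, blue), "mtx" (3x3 intrinsics, pixels), "position" and "orientation" of the camera in the world. Camera axes: x right, y down, z forward; pixel columns grow to the right and rows downward; lengths in m; the calibration is good to about 2 mm. A picture is of the moment at which its call begins. There is no depth.
A pose or a line that the arm cannot do raises bot.IKError and nothing moves.
- bot.close_job(): hands the job in, once; it reports no verdict.
The state is a dict: "time": time; "joint_positions": joint angles; "qvel": joint speeds; "effort": joint torques, N m; "tool_pos": TCP position; "tool_rot": TCP orientation; "wrist_force": force on the tool from outside, world axes, zero at the start; "wrist_torque": the same for the moment, N m; "grip_width": opening from 0.0 (shut) to 1.0 (fully open).
Only numpy, scipy, OpenCV 4.12 (cv2) and the standard library are available. Lean on these libraries where they do the work, as an engineer would, in place of code of your own. Each camera call takes 0.05 s, during which the arm holds its last target.

## Working session

There is one attempt and no reset: what is moved stays moved. The work goes in short steps, each a Python script; the robot and the scene stay as the last script left them, time stands still between calls to the robot, and variables do not carry over. Pictures are saved under pics/ and viewed, and the job is handed in when it is done.

```bash
mkdir -p pics; python3 - <<'E'
from plant import bot, effector, readout, imaging
import cv2
for n in ("scene","top"):
    f=imaging.grab_frame(n); cv2.imwrite(f"pics/{n}0.png",f["frame"][:,:,::-1]); print(n,f["mtx"],f["position"],f["orientation"])
s=readout.sense(); print(s["time"],s["tool_rot"],bot.hold_point_z,s["grip_width"])
E
```

```text
scene [[393.4910527    0.         315.92111948]
 [  0.         393.4910527  199.52091039]
 [  0.           0.           1.        ]] [ 0.24814115 -0.28382931  0.76485359] [-0.26567994  0.89212503 -0.34833788  0.11039847]
top [[444.72107446   0.         314.78210431]
 [  0.         444.72107446 196.20851246]
 [  0.           0.           1.        ]] [0.5163216  0.04824257 0.89011654] [-0.01662013  0.71696206 -0.69680934  0.01207996]
0.1 [-6.96388398e-04  9.87242319e-01  1.59223448e-01 -1.07566993e-04] 0.0187 0.9982384546414832
```

View pics/scene0.png

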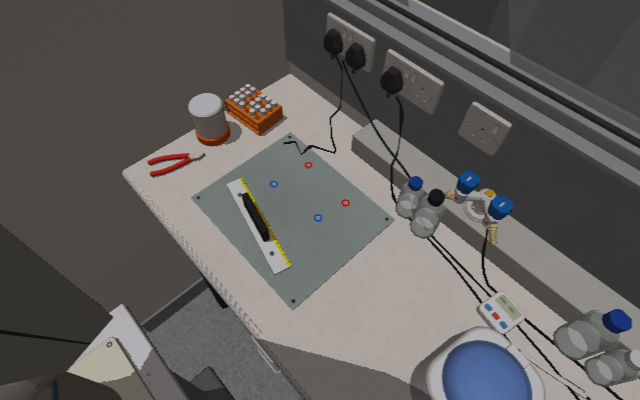

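View pics/top0.png

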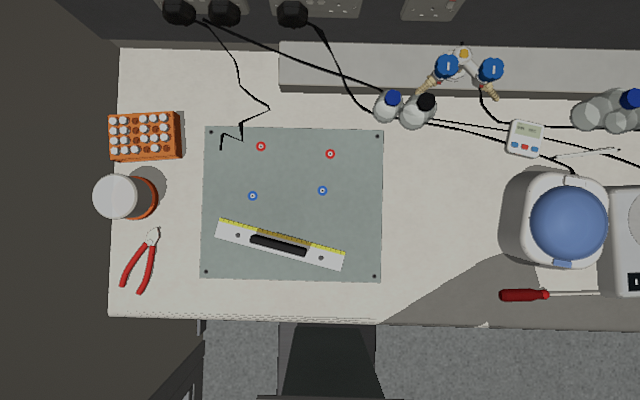

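The top view shows red marks at about (261,146) and (330,154). The bar is centred near (280,244) with its yellow edge facing up, and a cable end lies on the panel at about (222,148). Next I'll measure these.

```bash
cat > h.py <<'E'
from plant import bot, effector, readout, imaging
import cv2, numpy as np
from scipy.spatial.transform import Rotation as R
def ray(f,uv,z):
    d=np.linalg.inv(f["mtx"])@np.c_[np.atleast_2d(uv),np.ones(len(np.atleast_2d(uv)))].T
    q=f["orientation"]; d=(R.from_quat([q[1],q[2],q[3],q[0]]).as_matrix()@d).T
    p=np.array(f["position"]); return p+d*((z-p[2])/d[:,2:])
def marks(f,roi):
    h=cv2.cvtColor(f["frame"],cv2.COLOR_RGB2HSV); x0,y0,x1,y1=roi
    m=(((h[...,0]<8)|(h[...,0]>172))&(h[...,1]>90)&(h[...,2]>90)).astype(np.uint8); k=np.zeros_like(m);k[y0:y1,x0:x1]=1;m*=k
    m=cv2.morphologyEx(m,cv2.MORPH_CLOSE,np.ones((3,3)))
    out=[]
    for c in cv2.findContours(m,cv2.RETR_EXTERNAL,cv2.CHAIN_APPROX_NONE)[0]:
        if len(c)>8: out.append(cv2.fitEllipse(c)[0])
    return np.array(sorted(out))
def yellow(f,roi):
    h=cv2.cvtColor(f["frame"],cv2.COLOR_RGB2HSV); x0,y0,x1,y1=roi
    m=((h[...,0]>14)&(h[...,0]<36)&(h[...,1]>90)&(h[...,2]>60)).astype(np.uint8); k=np.zeros_like(m);k[y0:y1,x0:x1]=1
    v,u=np.nonzero(m*k); return np.c_[u,v].astype(float)
def dark(f,roi):
    x0,y0,x1,y1=roi; m=(f["frame"].max(2)<50).astype(np.uint8);k=np.zeros_like(m);k[y0:y1,x0:x1]=1;m*=k
    n,l,st,c=cv2.connectedComponentsWithStats(m); i=1+np.argmax(st[1:,4]); v,u=np.nonzero(l==i); return np.c_[u,v].astype(float)
E
python3 - <<'E'
from h import *
np.set_printoptions(precision=4,suppress=True)
for n,rm,ry in (("top",(205,130,375,270),(205,205,355,275)),("scene",(280,150,370,215),(220,170,300,280))):
    f=imaging.grab_frame(n); uv=marks(f,rm); print(n,"red",uv.tolist(),ray(f,uv,.003))
    y=yellow(f,ry); P=ray(f,y,.008)[:,:2].astype(np.float32)
    vx,vy,cx,cy=cv2.fitLine(P,cv2.DIST_HUBER,0,.001,.001).ravel(); d=np.array([vx,vy]); t=(P-[cx,cy])@d; e=(P-[cx,cy])@[-vy,vx]
    print(len(P),"yaw dir",d,"c",cx,cy,"mid",np.array([cx,cy])+d*(t.min()+t.max())/2,"len",np.ptp(t),"e",np.percentile(e,[1,99]))
    k=dark(f,ry); K=ray(f,k,.048)[:,:2].astype(np.float32); print("rail",cv2.minAreaRect(K),len(K))
    c=cv2.resize(f["frame"][100:290,195:395],None,fx=3,fy=3,interpolation=cv2.INTER_NEAREST) if n=="top" else cv2.resize(f["frame"][130:310,200:400],None,fx=3,fy=3,interpolation=cv2.INTER_NEAREST)
    cv2.imwrite(f"pics/{n}_z.png",c[:,:,::-1])
E
```

```text
top red [[260.3446350097656, 145.94943237304688], [329.5775451660156, 153.44366455078125]] [[0.6501 0.1666 0.003 ]
 [0.6388 0.0273 0.003 ]]
491 yaw dir [0.2355 0.9719] c 0.4718316 0.11801187 mid [0.4719 0.1182] len 0.25763386 e [-0.0037  0.0038]
rail ((0.4569142460823059, 0.12081782519817352), (0.10804702341556549, 0.016998877748847008), 76.48839569091797) 502
scene red [[307.898681640625, 164.51048278808594], [345.0, 202.5]] [[0.6527 0.1679 0.003 ]
 [0.641  0.0274 0.003 ]]
308 yaw dir [0.2371 0.9715] c 0.47142434 0.1090312 mid [0.4738 0.1189] len 0.25816005 e [-0.0034  0.0038]
rail ((0.4533558487892151, 0.11385361850261688), (0.12850873172283173, 0.018401337787508965), 76.40607452392578) 414
```

View pics/top_z.png

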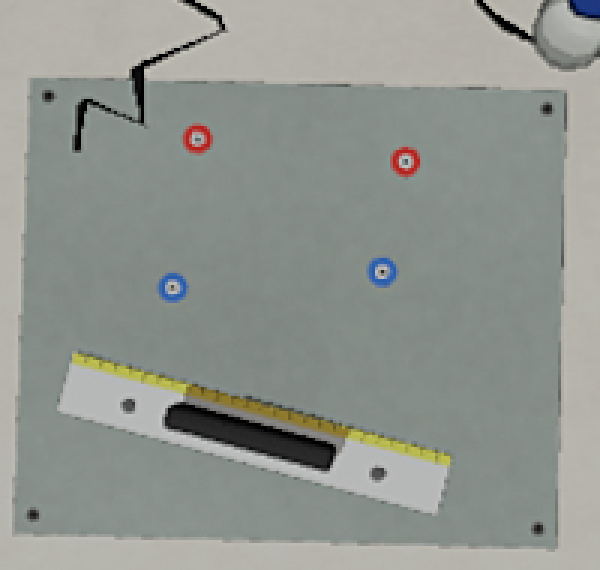

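View pics/scene_z.png

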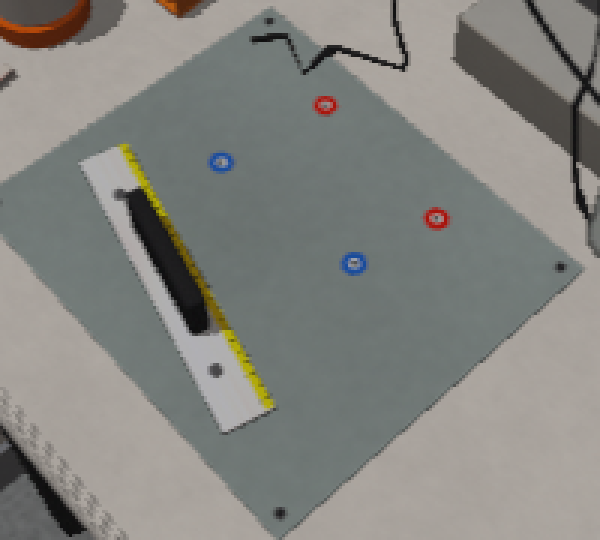

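The zoomed views agree with the numbers: the rail runs from about (180,415) to (320,460) in the top zoom, and the cable's right-hand bend is at (143,125). The two cameras agree to about 2 mm. I'll aim to put the bar's left end just past the left red mark, so it stays clear of the cable.

```bash
cat >> h.py <<'E'
def quat(yaw):  # tool z down, tool y along (cos yaw, sin yaw)
    y=np.array([np.cos(yaw),np.sin(yaw),0]);z=np.array([0,0,-1.]);x=np.cross(y,z)
    q=R.from_matrix(np.c_[x,y,z]).as_quat(); return [q[3],q[0],q[1],q[2]]
YAW0=-np.arctan2(.236,.972); G0=np.array([.457,.1215])
def st(m=""):
    s=readout.sense(); print(m,round(s["time"],2),np.round(s["tool_pos"],4),"F",np.round(s["wrist_force"],1),"g",round(s["grip_width"],3))
E
python3 - <<'E'
from h import *
f=imaging.grab_frame("top"); print(ray(f,[[243,142],[221,150],[280,92],[380,100]],.003))
print(bot.inverse_kinematics([*G0,.25],quat(YAW0)))
p=readout.sense()["tool_pos"]
bot.servo_line([p[0],p[1],.36],speed=.25); st("up")
bot.goto([*G0,.2],quat(YAW0)); st("above")
f=imaging.grab_frame("scene"); cv2.imwrite("pics/above.png",f["frame"][:,:,::-1])
E
```

```text
[[ 0.65708709  0.20167913  0.003     ]
 [ 0.63972075  0.24529973  0.003     ]
 [ 0.76051073  0.13058987  0.003     ]
 [ 0.74968714 -0.07119582  0.003     ]]
[ 2.34685333e-01  1.61743541e-01  1.92987246e+00 -4.44089210e-16
  1.04997665e+00  4.72874575e-01]
up 0.95 [ 0.1962 -0.5924  0.3588] F [-0.9 -0.2 -0.7] g 1.002
above 3.69 [0.4574 0.121  0.2001] F [ 0.9 -0.  -0.1] g 1.002
```

View pics/above.png

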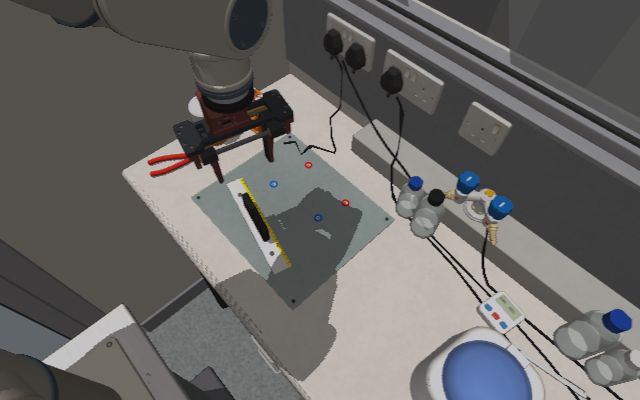

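The gripper is over the bar at about (250,215), with its jaws opening across the rail. I'll descend and grip.

```bash
python3 - <<'E'
from h import *
bot.servo_line([*G0,.06],speed=.15)
print(bot.servo_line([*G0,.018],speed=.05,until_force=8)); st("down")
effector.gripper_to(0.0,grasp_force=20); st("grip")
f=imaging.grab_frame("scene"); cv2.imwrite("pics/grip.png",cv2.resize(f["frame"][50:300,150:400],None,fx=2.4,fy=2.4)[:,:,::-1])
E
```

```text
False
down 5.82 [0.4572 0.1215 0.0181] F [-0.3 -0.3  0.1] g 1.005
grip 6.92 [0.4569 0.1215 0.018 ] F [ 0.4 -0.2  0.7] g 0.181
```

View pics/grip.png

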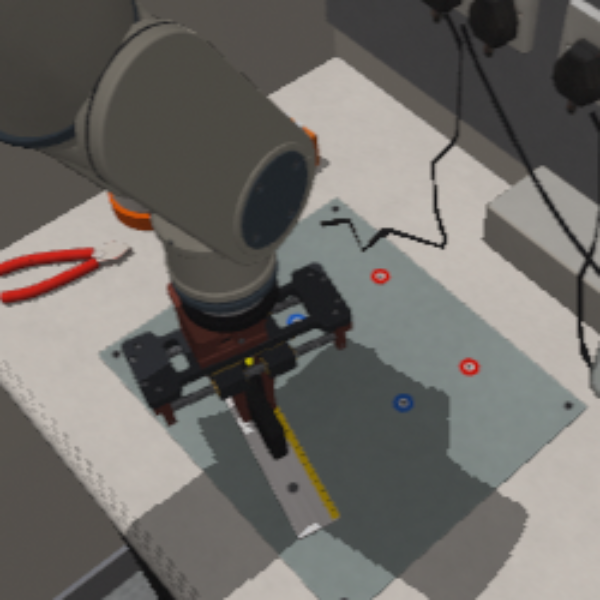

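The grip width reads 0.181, about 16 mm, which matches the rail, and the forces are near zero. Next is the slide.

```bash
python3 - <<'E'
from h import *
L=np.array([.6512,.1671]);Rr=np.array([.6398,.0274]); u=(L-Rr)/np.linalg.norm(L-Rr); n=np.array([u[1],-u[0]])
G=L-.115*u-.020*n; yaw=np.arctan2(n[1],n[0]); print(G,yaw)
m=(G0+G)/2+[-.0,-.01]
print(bot.servo_line([*m,.018],quat((YAW0+yaw)/2),speed=.06,until_force=25)); st("mid")
print(bot.servo_line([*G,.018],quat(yaw),speed=.06,until_force=25)); st("end")
for k in ("top","scene"):
    f=imaging.grab_frame(k); cv2.imwrite(f"pics/{k}_end.png",f["frame"][:,:,::-1])
E
```

```text
[0.62191296 0.05410766] -0.0814230205208871
False
mid 8.68 [0.5395 0.0778 0.018 ] F [-0.  -0.5 -1.2] g 0.181
False
end 10.26 [0.6221 0.0541 0.018 ] F [-0.2 -0.3  0.3] g 0.18
```

View pics/top_end.png

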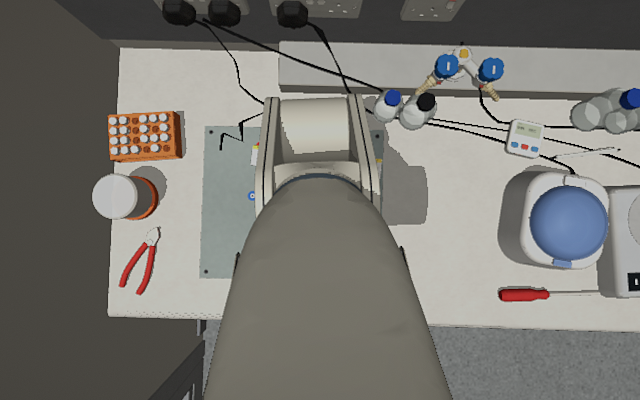

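View pics/scene_end.png

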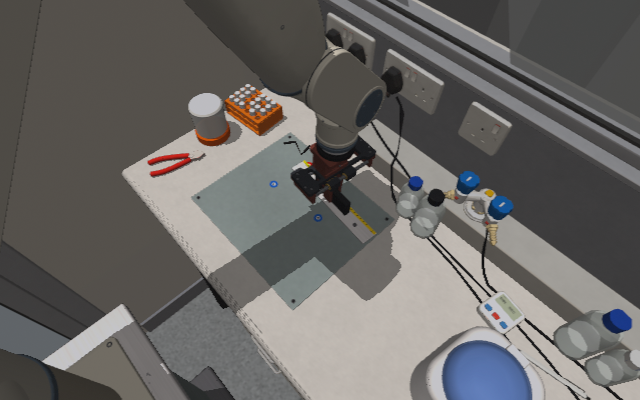

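The arm hides most of the bar in the top view; in the scene view its right half shows at about (360,220). The forces are tiny, so I'll release, back off and look again.

```bash
python3 - <<'E'
from h import *
effector.gripper_to(0.6); st("open")
p=readout.sense()["tool_pos"]
bot.servo_line([p[0],p[1],.15],speed=.12)
bot.goto([.40,-.15,.3],quat(-.5)); st("clear")
for n,ry in (("top",(205,125,400,200)),("scene",(285,140,395,250))):
    f=imaging.grab_frame(n); cv2.imwrite(f"pics/{n}_rel.png",f["frame"][:,:,::-1])
    P=ray(f,yellow(f,ry),.008)[:,:2].astype(np.float32)
    vx,vy,cx,cy=cv2.fitLine(P,cv2.DIST_HUBER,0,.001,.001).ravel(); d=np.array([vx,vy])*np.sign(vy); t=(P-[cx,cy])@d
    nn=np.array([d[1],-d[0]]); c=np.array([cx,cy])+d*(t.min()+t.max())/2
    uv=marks(f,(240,130,345,170) if n=="top" else (295,155,360,215));print(n,len(P),"d",d,"len",np.ptp(t),"c",c,"red",uv)
    for M in ([.6512,.1671],[.6398,.0274]):
        print("local x,y",(np.array(M)-(c-.016*nn))@nn,(np.array(M)-c)@d)
E
```

```text
open 11.1 [0.6219 0.0541 0.018 ] F [-0.3 -0.2  0.3] g 0.599
clear 13.62 [ 0.4006 -0.1498  0.2996] F [0.3 0.4 0.7] g 0.604
top 443 d [0.0807896  0.99673116] len 0.25686413 c [0.63749003 0.05262528] red [[260.84054565 143.61238098]
 [329.82943726 150.77064514]]
local x,y 0.02041678410705528 0.11520814713626808
local x,y 0.02034035539862121 -0.024956197597685394
scene 25 d [0.8557845  0.51733255] len 0.115672745 c [ 0.6322517 -0.0527987] red []
local x,y -0.16238332647464496 0.12997643596256322
local x,y -0.048727826318957605 0.04794913516367028
```

View pics/top_rel.png

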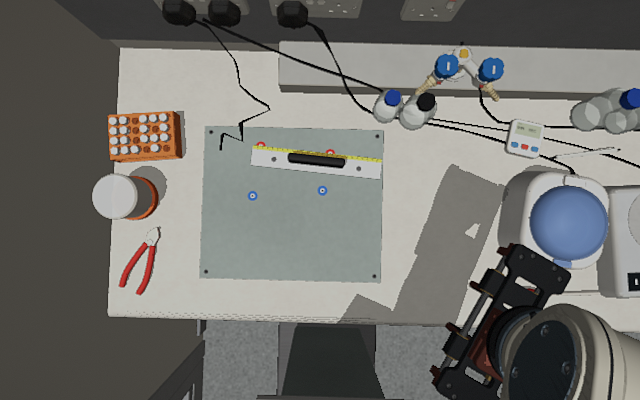

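View pics/scene_rel.png

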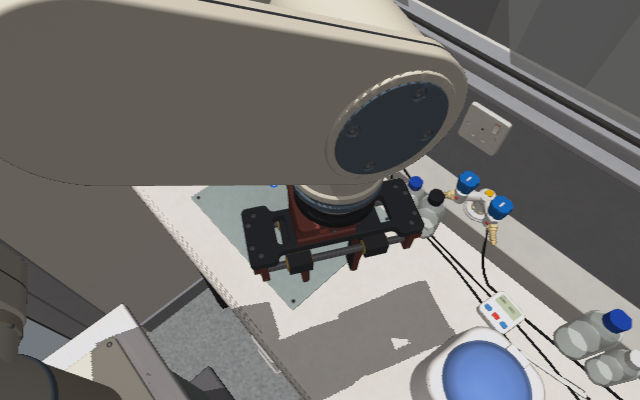

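In the top view the yellow edge cuts through both red marks, at (261,144) and (330,151). The bar is clear of the cable and the robot isn't touching it. I'm handing the job in.

```bash
python3 - <<'E'
from h import *
st(); bot.close_job()
E
```

```text
13.72 [ 0.4006 -0.1496  0.2994] F [-0.4  0.3 -0.8] g 0.599
the job is handed in; nothing more can be done
```

The straightedge is lying on the panel with its yellow edge across both red marks, and the job was handed in at 13.7 s. I gripped the rail and slid the bar flat at constant height. Then I let go and moved the arm clear.

- **Alignment:** the final top-camera check put both red marks at x ≈ 0.020 m in the grip frame, where 0.008–0.032 is allowed. Along the bar they sit at y ≈ +0.115 m (left) and −0.025 m (right), where ±0.132 is allowed.
- **Forces:** the wrist force readings I took stayed around 1 N.
- **Failed check:** the second camera gave no usable confirmation after release, because the arm blocked its view of the bar. The final position therefore rests on the top view alone. Before the move, the two cameras agreed to within about 3 mm on the marks.
- **Bar position:** I set the bar towards the right to stay clear of the cable on the panel. Its right end is about level with the panel's right edge and may overhang by a millimetre or two.

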